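# File the second red case in a packed rack

## Task

File the loose red record case with two stripes in the rack, directly to the right (as the robot sees it) of the red case with one stripe: slide the cases already in the rack apart along the row to make room, without lifting them out or tipping them over, then set the case down in the gap, upright and fully home on the rack floor, not dropped. All five cases must be left standing upright in the rack, and everything else, the loose blue case included, left alone.

Things in the scene. Friction and masses are not known exactly. Their poses are not given: they have to be found in the camera images.
- rack_floor (a point): open grey metal rack fixed to the table, holding the row. Point: centre of its slippery inner floor, 6 mm above the table. Row runs along its y; right end as the robot sees it is -y; -x side faces the robot. Inside 242 mm (y) x 120 mm (x): room for five 46 mm cases plus 12 mm. End walls 4 mm thick, tops 50 mm above the table; front and back lips 4 mm thick, 18 mm. Gaps between cases at first 2 to 21 mm
- red2_mid (a point): red record case with two white stripes on top and ends, loose on the table: rigid box 110 (own x) x 46 (y) x 62 mm tall, 0.25 to 0.5 kg. Over it along x runs a black carrying bar, 80 long x 12 thick (y) x 18 mm tall, middle 87 and top 96 mm above the underside; open under the bar (62 to 78 mm) but for posts 30 to 40 mm either side of the middle. Ends alike. Point: middle, 48 mm above the underside
- red1_mid (a point): red case with one white stripe, in the rack, same shape and bar as the two-stripe red case; its own x runs along the rack's x; its place in the row varies. Cases in the rack, pushed or pulled at the bar, slide without tipping (about 1 N each) and push the next ones along. Point: middle, 48 mm above its underside
- blue1_mid (a point): blue case with one white stripe, in the rack, same shape, its place in the row varies. Point: middle, 48 mm above its underside
- yellow1_mid (a point): yellow case with one white stripe, in the rack, same shape, its place in the row varies. Point: middle, 48 mm above its underside
- green1_mid (a point): green case with one white stripe, in the rack, same shape, its place in the row varies. Point: middle, 48 mm above its underside
- blue2_mid (a point): blue case with two white stripes, same shape, loose on the table beside the red two-stripe one; not part of the job. Point: middle, 48 mm above its underside
- spray: pink spray bottle with blue foot and white head, 60 mm diameter, head 75 mm long along x, 190 mm tall, stands between the rack and the loose cases. Origin: centre of underside
- jug_a: whitish closed plastic jug, 110 mm diameter, 210 mm tall, at the back. Origin: centre of underside
- jug_b: second such jug, 110 mm diameter, 210 mm tall, at the back. Origin: centre of underside
- mug: white mug, 76 mm diameter, 90 mm tall, back right. Origin: centre of underside
- stapler: blue stapler, 130 x 36 x 54 mm, behind the rack. Origin: centre of underside
Not all that is in view belongs to the job. Leave any orange or purple look-alike of the part that bears red1_mid alone. What is shaped like the part that bears red2_mid but orange is not meant.

How it is judged (in metres and radians):
At the end, for the whole second after the job is handed in: Red two-stripe case right (-y) of the red one-stripe case, middles 43 to 62 mm apart, within 9 mm of the rack's middle in depth, square within 0.12 rad (either way round); all five cases on the rack floor within 4 mm and upright within 0.07 rad (angle between each of red1_mid, blue1_mid, yellow1_mid, green1_mid, red2_mid's own z axis and vertical below 0.07 rad and z of red1_mid in the frame of rack_floor between 0.044 and 0.052 m and z of blue1_mid in the frame of rack_floor between 0.044 and 0.052 m and z of yellow1_mid in the frame of rack_floor between 0.044 and 0.052 m and z of green1_mid in the frame of rack_floor between 0.044 and 0.052 m and z of red2_mid in the frame of rack_floor between 0.044 and 0.052 m and y of red2_mid in the frame of red1_mid between -0.062 and -0.043 m and y of red2_mid in the frame of rack_floor between -0.101 and 0.101 m and x of red2_mid in the frame of rack_floor between -0.009 and 0.009 m and angle between the x axis of red2_mid and the x axis of rack_floor, either way round below 0.12 rad); the robot touches nothing.
It fails at once if a one-stripe case is raised more than 30 mm off the rack floor or tipped over (z of any of red1_mid, blue1_mid, yellow1_mid, green1_mid in the frame of rack_floor above 0.078 m or angle between any of red1_mid, blue1_mid, yellow1_mid, green1_mid's own z axis and vertical above 0.5 rad).
It fails at once if the loose blue case is moved more than 20 mm or tipped (distance of blue2_mid from where it was at the start of the episode above 0.02 m or angle between blue2_mid's own z axis and vertical above 0.3 rad).
It fails at once if the spray bottle, a jug, the mug or the stapler is moved more than 20 mm (distance of any of spray, jug_a, jug_b, mug, stapler from where it was at the start of the episode above 0.02 m).
It fails at once if the red two-stripe case is let go over the rack while its underside is more than 30 mm above the rack floor (dropped) (contact force between the fingers and anything else below 0.2 N and z of red2_mid in the frame of rack_floor above 0.078 m and horizontal distance between red2_mid and rack_floor below 0.13 m).
It also fails if it takes over 69 s, if anything falls off the work surface, if the arm or the gripper's body presses on something with over 40 N, if the wrist force passes 120 N, or if a joint passes its speed limit or range.

## Robot

A 6-joint arm with a two-finger parallel gripper is mounted at the origin on the work surface. World frame = base frame: x ahead of the robot, y to its left, z up, the work surface at z = 0. Lengths are in mm, angles in rad, forces in N, time in s.
With the tool pointing down it reaches from about 350 to 775 mm from the base axis. Payload 7.3 kg.
Tool frame: the origin (TCP) lies midway between the tips of the shut fingers; the grasp point (between the pads) lies 19 mm behind it; z points along the fingers, y is the direction in which the jaws open and shut (so a half turn about z gives the same grasp; the last joint's range is limited). The gripper opens to 92 mm and grips with 3 to 60 N. Pads are 19 mm wide; open, the fingers measure 130 mm over their backs; the gripper's body (75 mm by 190 mm) begins 47 mm behind the grasp point.
Start: joints at [1.163, 0.342, 1.524, -0, 1.275, -0.146], TCP at [135.865, 507.137, 206.241] pointing down, gripper open.
Joint ranges: [-2.53, 2.53], [-0.77, 2.02], [0.04, 2.7], [-1, 4.14], [0.28, 2.66], [-3.11, 3.11]. Speed limits (rad/s): [2.57, 2.57, 3.14, 3.14, 3.14, 3.14].

## Interface

Orientations are given as [roll, pitch, yaw] about the fixed x, y, z axes, in that order (R = Rz(yaw) Ry(pitch) Rx(roll)).
In Python, from plant import sensors, imaging, ticket gives the robot as it stands. The module is installed in compiled form; this text tells all that it offers.
- The arm moves only by the tool arm_command, never from a script. Its argument "increments" is one flat list of numbers, 5 for each row, row after row: the closure, from 0 (fully open) to 1 (shut), then the shift along the tool's x, y, z in mm, then the turn about the tool's z in degrees. In form: [hand, dx, dy, dz, spin, hand, dx, dy, dz, spin, ...]. A call has 1 to 20 rows; each row is the pose to reach, as a shift and turn from the pose commanded when the call began, along the tool's axes at that moment; what a row does not reach only later rows make up. A row lasts 1/8 s, in which the tool goes at most 62.5 mm and 10.7 degrees, less where a joint would pass 70% of its speed; a pose out of reach is approached as far as the arm can. A call with a gripper value outside its range is refused whole. The fingers move at their own pace and stop on an object; the grip force is fixed at half the most. Time passes only in rows, so rows that repeat a pose let the fingers close. It gives the time, the measured TCP pose, the force and the opening at its end, in the units of the state.
- sensors.get_obs(): the state, without advancing time (a new reading comes with each control period).
- imaging.capture(name): name is "scene" or "top" or "wrist"; returns the picture (400x640x3 uint8, blue, green, red); there is no depth.
- imaging.calibration(name): a dict with "fx", "fy", "cx", "cy" (pixels), "D" ([k1, k2, p1, p2, k3] as OpenCV has them; the pictures are not rectified), "world_to_cam" (4x4, takes a point from world to camera coordinates); the wrist camera has in their place "hand_eye" (4x4, takes a point from camera to tool coordinates, whose origin is the TCP and whose axes are the flange's). Camera axes: x right, y down, z forward; pixel columns grow to the right and rows downward; lengths in mm; the calibration is good to about 2 mm. A picture is of the moment at which its call begins: read the wrist's pose just before it. calibration takes no time and is no camera call.
- ticket.close_job(): hands the job in, once; it reports no verdict.
The state is a dict: "time": time; "joint_positions": joint angles; "dq": joint speeds; "tau": joint torques, N m; "tool_pos": TCP position; "tcp_rot": TCP orientation; "contact_force": force on the tool from outside, world axes, zero at the start; "moment": the same for the moment, N m; "grip_width": finger opening in mm.
Only numpy, scipy, OpenCV 4.12 (cv2) and the standard library are available. Lean on these libraries where they do the work, as an engineer would, in place of code of your own. Each camera call takes 0.05 s, during which the arm holds its last target. There are 200 camera calls.

## Working session

There is one attempt and no reset: what is moved stays moved. The work goes in short steps, Python scripts to look and compute and a tool call to move; the robot and the scene stay as the last step left them, time stands still between calls to the robot, and variables do not carry over. Pictures are saved under pics/ and viewed, about 8 in all and at most 12, crops included, and the job is handed in when it is done.

Besides the shell and the picture viewer there is one more tool, called after ">>>" by a JSON object that holds its "op" and its "data", one argument or row to a line. arm_command: Moves the arm, as the interface text tells. Its arguments: {"type":"object","properties":{"increments":{"type":"array","items":{"type":"number"}}},"required":["increments"]}

```bash
mkdir -p pics
cat > h.py <<'E'
import numpy as np, cv2
from plant import sensors, imaging, ticket
def ray(name,px):
    c=imaging.calibration(name)
    K=np.array([[c['fx'],0,c['cx']],[0,c['fy'],c['cy']],[0,0,1]])
    p=cv2.undistortPoints(np.array(px,float).reshape(-1,1,2),K,np.array(c['D'],float)).reshape(-1,2)
    d=np.c_[p,np.ones(len(p))]
    if 'world_to_cam' in c: T=np.linalg.inv(np.array(c['world_to_cam']))
    else:
        from scipy.spatial.transform import Rotation as R
        s=sensors.get_obs(); W=np.eye(4); W[:3,:3]=R.from_euler('xyz',s['tcp_rot']).as_matrix(); W[:3,3]=s['tool_pos']
        T=W@np.array(c['hand_eye'])
    return T[:3,3], d@T[:3,:3].T
def at(name,px,z):
    o,d=ray(name,px); z=np.broadcast_to(z,len(d))
    return o+d*((z-o[2])/d[:,2])[:,None]
E
python3 - <<'E'
from h import *
print(sensors.get_obs())
for n in('scene','top'):
    cv2.imwrite(f'pics/{n}0.png',imaging.capture(n)); c=imaging.calibration(n); print(n,c)
print(imaging.calibration('wrist'))
E
```

```text
{'time': 0.0, 'joint_positions': array([ 1.16301445e+00,  3.42722316e-01,  1.52504501e+00, -4.05080050e-05,
        1.27540762e+00, -1.46020884e-01]), 'dq': array([-7.36471788e-04, -7.79191387e-05,  1.02358457e-04,  1.49638817e-03,
       -2.47467508e-03,  1.45884111e-04]), 'tau': array([-2.71343903e-03, -4.31224930e+01, -2.44216508e+01,  7.15126027e-02,
        5.58308023e-02, -1.36696153e-04]), 'tool_pos': array([135.67904094, 506.69125523, 205.5354405 ]), 'tcp_rot': array([-3.14002156e+00, -1.91905176e-04,  2.87984333e+00]), 'contact_force': array([-0.96962436,  0.70118197,  0.15705473]), 'moment': array([-0.00728881,  0.01534736, -0.08014264]), 'grip_width': 92.0897961498342}
scene {'fx': 463.29483163049724, 'fy': 463.29483163049724, 'cx': 323.84696964908704, 'cy': 206.3199684047935, 'D': array([-0.13616206,  0.        ,  0.        ,  0.        ,  0.        ]), 'world_to_cam': array([[ 5.93939297e-01,  8.04461226e-01,  8.84572231e-03,
        -2.88358301e+02],
       [ 6.76158195e-01, -4.93193933e-01, -5.47329737e-01,
        -3.10471313e+02],
       [-4.35942895e-01,  3.31061747
[... 518 characters left out ...]
 9.58749065e-02, -1.53026833e-03, -9.95392214e-01,
         1.30675479e+03],
       [ 0.00000000e+00,  0.00000000e+00,  0.00000000e+00,
         1.00000000e+00]])}
{'fx': 276.32507080714396, 'fy': 276.32507080714396, 'cx': 314.7896441488401, 'cy': 195.29676629911017, 'D': array([-0.04950072,  0.        ,  0.        ,  0.        ,  0.        ]), 'hand_eye': array([[-1.98631707e-04, -9.69976882e-01, -2.43197057e-01,
         6.47170103e+01],
       [ 9.99998396e-01, -6.25508483e-04,  1.67805230e-03,
         4.43039021e-01],
       [-1.77979376e-03, -2.43196334e-01,  9.69975451e-01,
        -1.78590038e+02],
       [ 0.00000000e+00,  0.00000000e+00,  0.00000000e+00,
         1.00000000e+00]])}
```

View pics/top0.png

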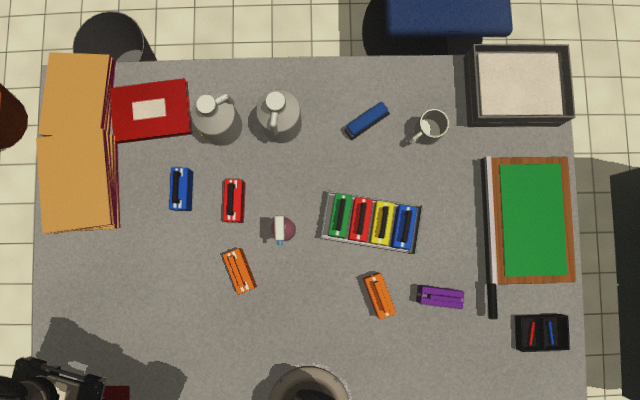

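View pics/scene0.png

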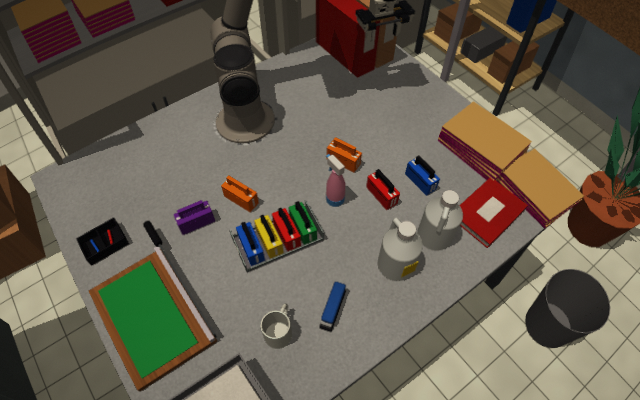

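Candidates for the loose case in the top view:
- red (233,200), two stripes, loose
- orange (238,271) and (379,295), look-alikes
- red in the rack (361,218), red1
- red box (150,110), a binder

I choose (233,200) and check it in a close crop.

Run:
```python
from h import *
im=cv2.imread('pics/top0.png')
a=cv2.resize(im[160:230,160:260],None,fx=4,fy=4,interpolation=cv2.INTER_CUBIC)
b=cv2.resize(im[185:257,315:427],None,fx=7,fy=7,interpolation=cv2.INTER_CUBIC)
cv2.imwrite('pics/rack.png',b)
cv2.imwrite('pics/loose.png',cv2.resize(im[160:230,160:260],None,fx=8,fy=8,interpolation=cv2.INTER_CUBIC))
```

```text
(no output)
```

View pics/rack.png

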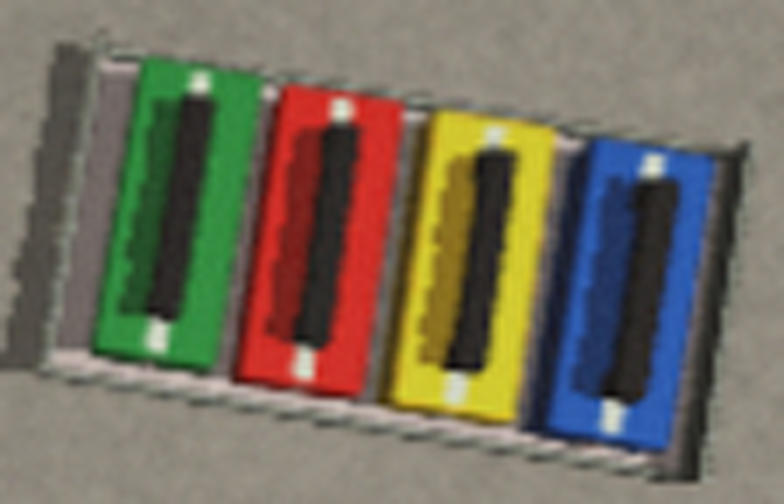

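View pics/loose.png

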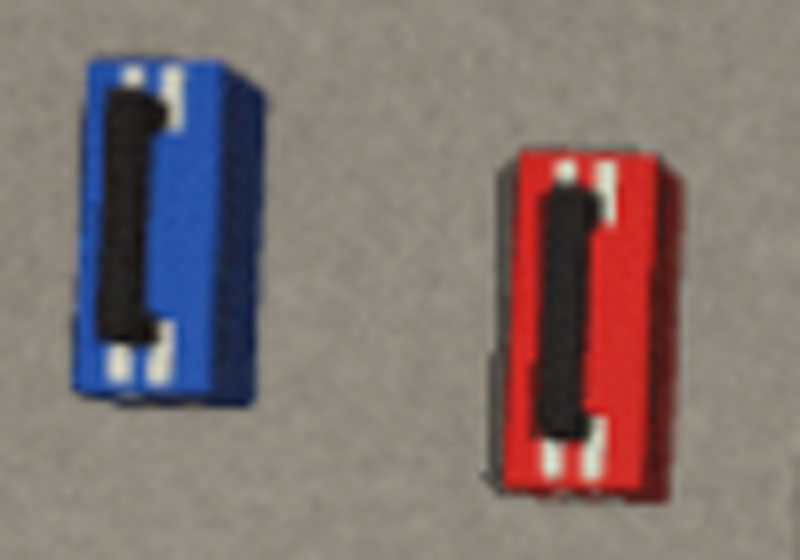

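Run:
```python
from h import *
np.set_printoptions(precision=1,suppress=True)
f=lambda p,s,o:(np.array(p,float)+.5)/s-.5+np.array(o)
def rep(n,p,q,z):
    P=at('top',[p,q],z); d=P[0]-P[1]; print(n,P.mean(0),'len',np.linalg.norm(d),'ang',np.degrees(np.arctan2(d[1],d[0])))
R=lambda p:f(p,7,(315,185)); L=lambda p:f(p,8,(160,160))
for n,p,q in [('g',(198,97),(160,318)),('r1',(344,127),(312,347)),('y',(498,152),(463,372)),('b',(660,182),(625,402))]: rep(n,R(p),R(q),102)
for n,p,q in [('gT',(200,70),(156,355)),('r1T',(342,96),(304,380)),('yT',(494,122),(456,404)),('bT',(654,153),(612,434))]: rep(n,R(p),R(q),68)
rep('red2bar',L((573,185)),L((560,438)),96)
print(at('top',L([(520,150),(660,155),(640,490),(503,487)]),62).mean(0))
print('b2',at('top',L([(88,62),(220,62),(210,393),(75,390)]),62).mean(0))
w=at('top',R([(100,45),(45,372),(690,475),(745,148)]),[50]*4);print(w,w.mean(0))
print('spray',at('top',[(280,230),(285,229)],[190,100]))
```

```text
g [499.  -89.9 102. ] len 79.89288033803447 ang -11.065579974230117
r1 [ 487.5 -142.5  102. ] len 79.15742711438551 ang -9.81926952080861
y [ 477.5 -196.4  102. ] len 79.33298624987822 ang -10.81331499723945
b [ 465.7 -253.8  102. ] len 79.35547208587612 ang -11.060369921968478
gT [500. -91.  68.] len 105.51135793280439 ang -10.08863133205515
r1T [ 489.7 -143.7   68. ] len 104.78737705530506 ang -9.159036560491398
yT [ 479.4 -198.9   68. ] len 104.0614379670833 ang -9.443253981050324
bT [ 467.1 -256.3   68. ] len 103.93763640491656 ang -10.507192152196339
red2bar [544.4 184.3  96. ] len 79.91433901259279 ang -3.065387317978176
[545.4 185.6  62. ]
b2 [578.8 326.6  62. ]
[[ 564.2  -64.3   50. ]
 [ 443.3  -41.5   50. ]
 [ 400.6 -278.2   50. ]
 [ 521.1 -303.1   50. ]] [ 482.3 -171.7   50. ]
spray [[458.   53.5 190. ]
 [464.9  47.8 100. ]]
```

```bash
cat >> h.py <<'E'
def inc(*targets):
    s=sensors.get_obs(); x,y,z=s['tool_pos']; yaw=s['tcp_rot'][2]
    for X,Y,Z,W in targets:
        dx,dy=X-x,Y-y; c,n=np.cos(yaw),np.sin(yaw)
        sp=(np.degrees(yaw)-W+180)%360-180
        print('tool dx,dy,dz,spin: %.1f %.1f %.1f %.1f'%(c*dx+n*dy, n*dx-c*dy, z-Z, sp))
E
python3 - <<'E'
from h import *
inc((250,430,280,140),(430,250,280,110),(480,0,280,79.3),(482.5,-169.5,220,79.3))
E
```

```text
tool dx,dy,dz,spin: -130.3 -44.6 -74.4 25.0
tool dx,dy,dz,spin: -350.7 -171.8 -74.4 55.0
tool dx,dy,dz,spin: -463.7 -400.4 -74.4 85.7
tool dx,dy,dz,spin: -510.0 -563.5 -14.4 85.7
```

>>> {"op": "arm_command", "data": {
  "increments": [1,-45,-15,-30,8,1,-90,-30,-60,16,1,-130,-45,-74,25,1,-175,-70,-74,31,1,-220,-95,-74,37,1,-264,-121,-74,43,1,-308,-147,-74,49,1,-351,-172,-74,55,1,-374,-218,-74,61,1,-397,-264,-74,67,1,-420,-310,-74,73,1,-442,-356,-74,79,1,-464,-400,-74,86,1,-480,-455,-55,86,1,-495,-510,-35,86,1,-510,-563,-14,86,1,-510,-563,-14,86,1,-510,-563,-14,86,1,-510,-563,-14,86]
}}

```text
time: 2.48
tool_pos: [483.1, -167.5, 220.8]
tcp_rot: [3.141, -0.0, 1.38]
contact_force: [1.1, 0.5, 0.6]
grip_width: 0.5
```

Run:
```python
from h import *
s=sensors.get_obs();print(s)
cv2.imwrite('pics/w1.png',imaging.capture('wrist'))
inc((482.5,-169.5,82,79.3))
```

```text
{'time': 2.475, 'joint_positions': array([-4.83963476e-01,  3.04923465e-01,  1.53675966e+00,  3.52494570e-04,
        1.29906437e+00, -2.93732894e-01]), 'dq': array([ 0.00578804, -0.00215478,  0.00022767, -0.00314561, -0.00264183,
       -0.00204384]), 'tau': array([-5.37126325e-01, -4.09217620e+01, -2.46073991e+01,  4.10663208e-02,
        5.09905675e-02,  6.28468813e-03]), 'tool_pos': array([ 483.11300676, -167.51051547,  220.7881223 ]), 'tcp_rot': array([ 3.14068538e+00, -8.04032240e-05,  1.38047131e+00]), 'contact_force': array([1.1365608 , 0.47423193, 0.551812  ]), 'moment': array([-0.08898412,  0.10037254, -0.02089645]), 'grip_width': 0.49539925579105076}
tool dx,dy,dz,spin: -2.1 -0.2 138.8 -0.2
```

View pics/w1.png

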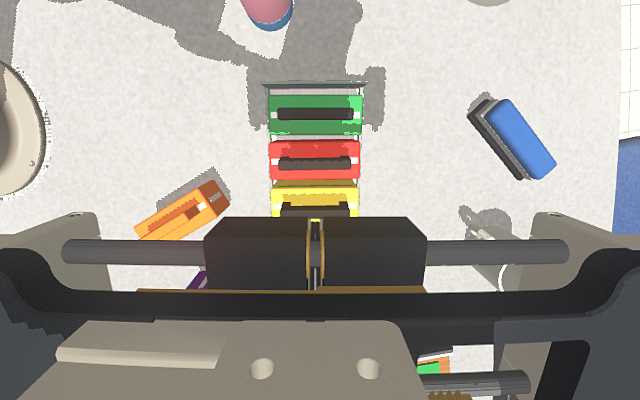

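The wrist view shows the green bar at about (316,112), red1 at (315,160) and yellow at (315,207), with the fingers closed in front. I'll turn these into world positions and compare them with the top view.

Run:
```python
from h import *
np.set_printoptions(precision=1,suppress=True)
print(at('wrist',[(316,112),(315,160),(315,207)],102))
print(at('wrist',[(279,160),(351,158)],102), at('wrist',[(268,86),(363,86)],50))
```

```text
[[ 499.9  -88.9  102. ]
 [ 489.5 -137.6  102. ]
 [ 479.6 -189.4  102. ]]
[[ 451.4 -130.3  102. ]
 [ 527.9 -142.8  102. ]] [[449.9 -45.9  50. ]
 [561.6 -67.4  50. ]]
```

>>> {"op": "arm_command", "data": {
  "increments": [1,-1,0,50,0,1,-1,0,100,0,1,-1,0,128,0,1,-1,0,138,0,1,-1,0,138,0,1,4,0,138,0,1,8,0,138,0,1,12,0,138,0,1,16,0,138,0,1,20,0,138,0,1,24,0,138,0,1,27,0,138,0,1,29,0,138,0,1,29,0,138,0,1,29,0,138,0]
}}

```text
time: 4.4
tool_pos: [488.3, -140.3, 82.2]
tcp_rot: [-3.142, -0.0, 1.379]
contact_force: [-0.3, -0.7, -0.1]
grip_width: 0.3
```

>>> {"op": "arm_command", "data": {
  "increments": [1,1,0,0,0,1,2,0,0,0,1,3,0,0,0,1,4,0,0,0]
}}

```text
time: 4.9
tool_pos: [489.1, -136.2, 82.2]
tcp_rot: [-3.142, -0.0, 1.379]
contact_force: [-0.3, 0.6, 0.4]
grip_width: 0.0
```

>>> {"op": "arm_command", "data": {
  "increments": [1,1,0,0,0,1,2,0,0,0,1,3,0,0,0,1,3,0,0,0]
}}

```text
time: 5.4
tool_pos: [489.7, -133.3, 82.2]
tcp_rot: [-3.142, -0.0, 1.379]
contact_force: [0.5, -0.0, -0.1]
grip_width: 0.3
```

Run:
```python
from h import *
print(sensors.get_obs()['contact_force'])
im=imaging.capture('top')
cv2.imwrite('pics/rack2.png',cv2.resize(im[160:257,305:427],None,fx=6,fy=6,interpolation=cv2.INTER_CUBIC))
cv2.imwrite('pics/w2.png',imaging.capture('wrist'))
```

```text
[ 0.51855617 -0.04132229 -0.08861054]
```

View pics/w2.png

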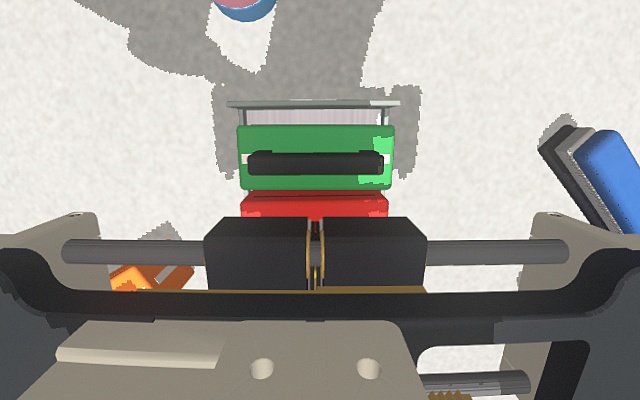

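The wrist view shows the green bar at about (316,158), with floor still visible between green and the wall, whose top edge is near row 104. Red1 is right behind green.

Run:
```python
from h import *
np.set_printoptions(precision=1,suppress=True)
P=np.vstack([at('wrist',[(315,164)],102),at('wrist',[(315,126),(315,190)],68),at('wrist',[(314,103),(314,108)],50)])
print(P, (P[:,:2]-[482.5,-171.7])@[.186,.983])
```

```text
[[ 498.7  -89.7  102. ]
 [ 502.8  -68.7   68. ]
 [ 494.3 -112.4   68. ]
 [ 505.2  -52.4   50. ]
 [ 504.5  -55.9   50. ]] [ 83.7 105.1  60.5 121.5 118. ]
```

View pics/rack2.png

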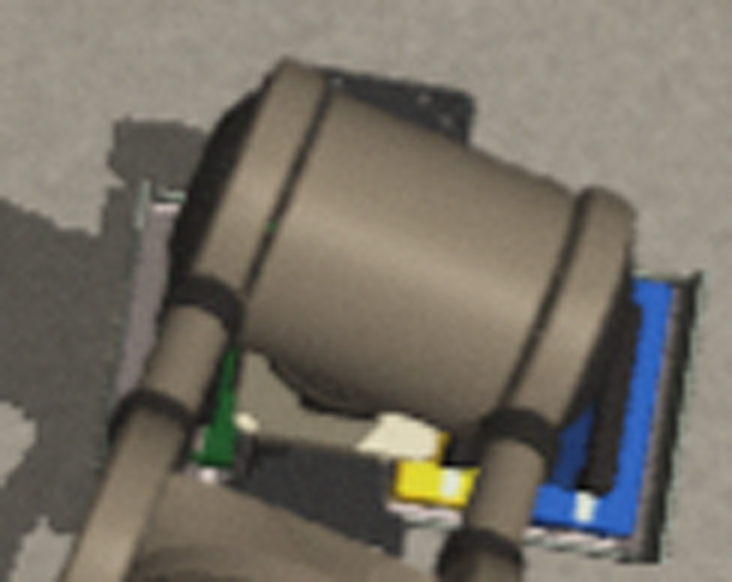

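Run:
```python
from h import *
im=imaging.capture('scene')
cv2.imwrite('pics/s2.png',cv2.resize(im[165:285,210:350],None,fx=5,fy=5,interpolation=cv2.INTER_CUBIC))
```

```text
(no output)
```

View pics/s2.png

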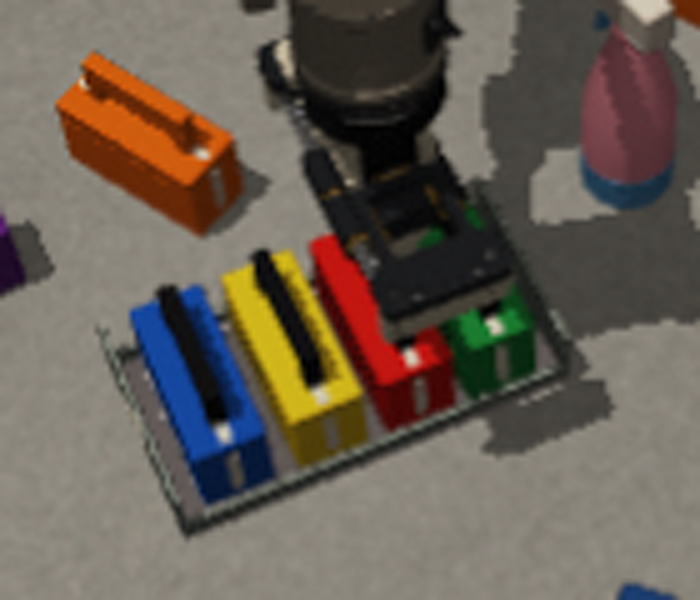

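The scene crop shows all four cases upright. Red1's end stripe is at (420,395), yellow's at (335,430), green's at (500,367) and blue's at (235,470). The gripper stands over red1 and green.

Run:
```python
from h import *
np.set_printoptions(precision=1,suppress=True)
px=(np.array([(500,367),(420,395),(335,430),(235,470)])+.5)/5-.5+[210,165]
P=at('scene',px,40);print(P,(P[:,:2]-[482.5,-171.7])@[.186,.983])
px=(np.array([(492,325),(411,355),(319,388),(223,432)])+.5)/5-.5+[210,165]
P=at('scene',px,68);print(P,(P[:,:2]-[482.5,-171.7])@[.186,.983])
s=sensors.get_obs();print(s['tool_pos'],s['tcp_rot'])
```

```text
[[ 554.1 -103.2   40. ]
 [ 541.8 -151.9   40. ]
 [ 531.9 -204.8   40. ]
 [ 519.7 -265.6   40. ]] [ 80.6  30.5 -23.3 -85.4]
[[ 541.7  -99.5   68. ]
 [ 530.5 -148.8   68. ]
 [ 517.4 -203.6   68. ]
 [ 509.2 -263.2   68. ]] [ 82.   31.4 -24.9 -85. ]
[ 489.6 -133.3   82.2] [-3.1 -0.   1.4]
```

Run:
```python
from h import *
from scipy.spatial.transform import Rotation as R
im=imaging.capture('scene'); c=imaging.calibration('scene'); T=c['world_to_cam']
K=np.array([[c['fx'],0,c['cx']],[0,c['fy'],c['cy']],[0,0,1]])
s=sensors.get_obs(); W=R.from_euler('xyz',s['tcp_rot']).as_matrix(); t=s['tool_pos']
pr=lambda P:cv2.projectPoints(np.array(P,float).reshape(-1,3),cv2.Rodrigues(T[:3,:3])[0],T[:3,3],K,c['D'])[0].reshape(-1,2)
k=9; o=np.array([255,185]); C=cv2.resize(im[185:250,255:340],None,fx=k,fy=k,interpolation=cv2.INTER_CUBIC)
C=cv2.convertScaleAbs(C,alpha=1.5,beta=25)
D=C.copy()
def poly(P,col):
    q=((pr(P)-o+.5)*k-.5).round().astype(int); cv2.polylines(D,[q],True,col,1)
tool=lambda x,y,z:t+W@np.array([x,y,z])
for z in (0,-66): poly([tool(a*9.5,b*19,z) for a,b in((1,1),(1,-1),(-1,-1),(-1,1))],(255,0,255))
poly([tool(a*37.5,b*95,-66) for a,b in((1,1),(1,-1),(-1,-1),(-1,1))],(0,255,255))
X=np.array([.983,-.186,0]);Y=np.array([.186,.983,0]);c0=np.array([482.5,-171.7,0])
for sc in (83.5,33): poly([c0+Y*(sc+b*6)+X*a*40+[0,0,102] for a,b in((1,1),(1,-1),(-1,-1),(-1,1))],(255,255,0))
cv2.imwrite('pics/s3.png',np.vstack([D]))
print(D.shape)
```

```text
(585, 765, 3)
```

View pics/s3.png

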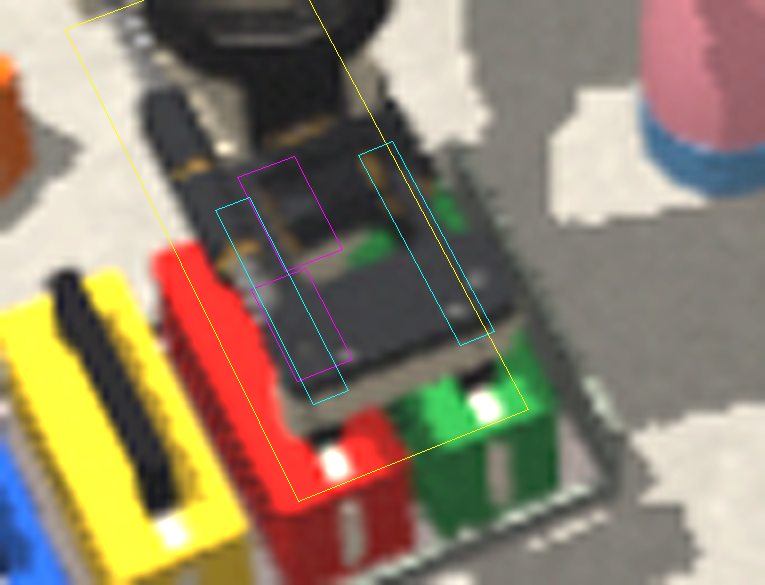

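>>> {"op": "arm_command", "data": {
  "increments": [1,0,0,2,0,1,0,0,4,0,1,0,0,6,0,1,0,0,8,0,1,0,0,8,0]
}}

```text
time: 6.22
tool_pos: [490.3, -133.6, 80.6]
tcp_rot: [3.137, 0.002, 1.379]
contact_force: [-17.5, 7.8, 57.0]
grip_width: 0.8
```

>>> {"op": "arm_command", "data": {
  "increments": [1,0,0,0,0,1,0,0,-40,0,1,0,0,-100,0,1,0,0,-160,0,1,0,0,-200,0,1,60,0,-200,0,1,120,0,-200,0,1,180,0,-200,0,1,240,0,-200,0,1,300,0,-200,0,1,300,0,-200,0]
}}

```text
time: 7.6
tool_pos: [546.7, 165.1, 273.5]
tcp_rot: [-3.141, -0.001, 1.384]
contact_force: [0.1, -0.7, 0.6]
grip_width: 0.3
```

```bash
cat >> h.py <<'E'
def seg(im):
    hsv=cv2.cvtColor(im,cv2.COLOR_BGR2HSV)
    C0=np.array([482.5,-171.7]);Y=np.array([.186,.983]);X=np.array([.983,-.186])
    c=imaging.calibration('top')
    for n,lo,hi in [('g',45,80),('r',0,6),('r',174,180),('y',24,34),('b',105,125)]:
        m=cv2.inRange(hsv,(lo,150,60),(hi,255,255)); v,u=np.nonzero(m)
        k=(u>315)&(u<425)&(v>185)&(v<257); 
        if k.sum()<20: continue
        P=(at('top',np.c_[u[k],v[k]],68)[:,:2]-C0); s=P@Y; d=P@X
        k=(abs(d)<30)
        print(n,len(s),'s %.1f..%.1f mean %.1f  d %.1f..%.1f'%(np.percentile(s[k],2),np.percentile(s[k],98),s[k].mean(),np.percentile(d,2),np.percentile(d,98)))
E
python3 - <<'E'
from h import *
print(sensors.get_obs()['tool_pos'],sensors.get_obs()['contact_force'])
seg(cv2.imread('pics/top0.png'))
im=imaging.capture('top'); cv2.imwrite('pics/top1.png',im); seg(im)
cv2.imwrite('pics/w3.png',imaging.capture('wrist'))
a=cv2.imread('pics/top0.png')[185:257,315:427]; b=im[185:257,315:427]
cv2.imwrite('pics/cmp.png',cv2.resize(np.vstack([a,b]),None,fx=4,fy=4,interpolation=cv2.INTER_CUBIC))
E
```

```text
[546.69616184 165.07597089 273.48475235] [ 0.09724816 -0.7243004   0.60239082]
g 362 s 62.0..103.9 mean 79.4  d -50.5..52.9
r 618 s 7.4..52.9 mean 30.9  d -53.0..53.4
y 438 s -48.9..-5.0 mean -30.0  d -52.1..54.2
b 512 s -106.4..-62.5 mean -82.1  d -52.9..52.5
g 354 s 62.2..103.5 mean 79.3  d -49.8..52.6
r 620 s 7.4..52.9 mean 30.8  d -53.0..53.3
y 444 s -49.0..-4.9 mean -29.9  d -52.5..54.1
b 501 s -106.3..-62.7 mean -82.1  d -52.4..52.8
```

View pics/cmp.png

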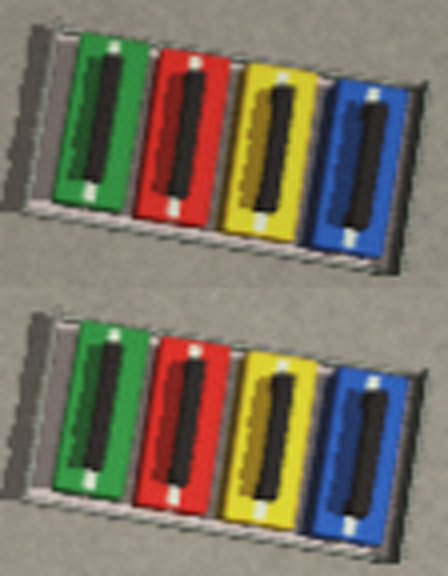

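The row hasn't moved at all, so the shut fingers passed over the bars. The push-down touched the bar tops (102 mm) at a reported z of about 82, so the fingertips are really about 20 mm above the reported TCP. I'll go in again at reported z 70, which is safe whichever is true, and push.

>>> {"op": "arm_command", "data": {
  "increments": [1,-60,0,0,0,1,-120,0,0,0,1,-180,0,0,0,1,-240,0,0,0,1,-300,0,40,0,1,-340,0,80,0,1,-340,0,130,0,1,-340,0,170,0,1,-340,0,190,0,1,-340,0,197,0,1,-340,0,203,0,1,-340,0,203,0,1,-336,0,203,0,1,-332,0,203,0,1,-328,0,203,0,1,-324,0,203,0,1,-324,0,203,0]
}}

```text
time: 9.82
tool_pos: [485.3, -156.7, 71.3]
tcp_rot: [3.141, 0.0, 1.379]
contact_force: [0.2, -2.1, 1.3]
grip_width: 0.6
```

>>> {"op": "arm_command", "data": {
  "increments": [1,4,0,0,0,1,8,0,0,0,1,12,0,0,0,1,15,0,0,0,1,17,0,0,0,1,17,0,0,0]
}}

```text
time: 10.58
tool_pos: [488.4, -140.0, 71.2]
tcp_rot: [3.141, -0.0, 1.379]
contact_force: [-0.7, -1.9, 1.2]
grip_width: 0.3
```

Contact is steady at about 2 N (s≈32.3). I expect the wall at about 36.5.

>>> {"op": "arm_command", "data": {
  "increments": [1,1,0,0,0,1,2,0,0,0,1,3,0,0,0,1,3,0,0,0]
}}

```text
time: 11.08
tool_pos: [488.9, -137.2, 71.2]
tcp_rot: [3.142, -0.0, 1.379]
contact_force: [-0.2, -1.2, 3.0]
grip_width: 0.2
```

>>> {"op": "arm_command", "data": {
  "increments": [1,1,0,0,0,1,2,0,0,0,1,2,0,0,0]
}}

```text
time: 11.45
tool_pos: [489.3, -135.2, 71.2]
tcp_rot: [3.142, -0.0, 1.379]
contact_force: [-0.5, -1.6, 3.1]
grip_width: 0.3
```

>>> {"op": "arm_command", "data": {
  "increments": [1,1,0,0,0,1,2,0,0,0,1,2,0,0,0]
}}

```text
time: 11.82
tool_pos: [489.6, -133.2, 71.2]
tcp_rot: [-3.142, -0.0, 1.379]
contact_force: [0.2, -1.0, 2.2]
grip_width: 0.7
```

>>> {"op": "arm_command", "data": {
  "increments": [1,-15,0,0,0,1,-30,0,0,0,1,-42,0,0,0,1,-48,0,0,0,1,-52,0,0,0,1,-56,0,0,0,1,-60,0,0,0,1,-64,0,0,0,1,-68,0,0,0,1,-71,0,0,0,1,-73,0,0,0,1,-73,0,0,0]
}}

```text
time: 13.32
tool_pos: [475.8, -205.2, 71.2]
tcp_rot: [3.141, 0.0, 1.379]
contact_force: [-0.0, 1.3, 2.6]
grip_width: 0.2
```

>>> {"op": "arm_command", "data": {
  "increments": [1,-1,0,0,0,1,-2,0,0,0,1,-2,0,0,0]
}}

```text
time: 13.7
tool_pos: [475.4, -207.0, 71.2]
tcp_rot: [3.141, -0.0, 1.379]
contact_force: [0.7, 1.3, 2.8]
grip_width: 0.5
```

Run:
```python
from h import *
print(sensors.get_obs()['contact_force'])
inc((475.5,-207,280,79),(545,185,280,177),(545,185,200,177))
```

```text
[0.70652413 1.27407832 2.83334134]
tool dx,dy,dz,spin: 0.1 0.1 -208.8 0.0
tool dx,dy,dz,spin: 398.1 -6.5 -208.8 -98.0
tool dx,dy,dz,spin: 398.1 -6.5 -128.8 -98.0
```

>>> {"op": "arm_command", "data": {
  "increments": [1,0,0,-60,0,1,0,0,-120,0,1,0,0,-180,0,1,20,0,-209,-5,1,75,-1,-209,-15,1,130,-2,-209,-25,1,185,-3,-209,-35,1,240,-4,-209,-45,1,295,-5,-209,-55,0.6,350,-6,-209,-65,0.6,398,-6,-209,-75,0.6,398,-6,-180,-85,0.6,398,-6,-150,-95,0.6,398,-6,-129,-98,0.6,398,-6,-129,-98,0.6,398,-6,-129,-98]
}}

```text
time: 15.7
tool_pos: [545.9, 184.7, 201.1]
tcp_rot: [3.141, 0.001, 3.088]
contact_force: [-0.1, -0.5, 0.2]
grip_width: 36.9
```

Run:
```python
from h import *
s=sensors.get_obs();print(s['tool_pos'],s['tcp_rot'],s['grip_width'])
im=imaging.capture('top'); cv2.imwrite('pics/top2.png',im); seg(im)
w=imaging.capture('wrist'); cv2.imwrite('pics/w4.png',w)
a=cv2.resize(im[185:257,315:427],None,fx=4,fy=4,interpolation=cv2.INTER_CUBIC)
z=np.zeros((400,800,3),np.uint8); 
cv2.imwrite('pics/m4.png',np.vstack([cv2.resize(w[0:300],(640,300)),np.hstack([a,np.zeros((288,640-448,3),np.uint8)])]))
```

```text
[545.89964531 184.74247937 201.05526278] [3.14147522e+00 1.24016454e-03 3.08795644e+00] 36.94366638898479
g 361 s 74.2..115.3 mean 91.2  d -50.3..53.0
r 626 s 6.7..52.8 mean 30.4  d -53.0..53.5
y 432 s -43.8..0.2 mean -25.1  d -52.3..54.4
b 533 s -113.6..-68.5 mean -89.2  d -53.0..52.2
```

View pics/m4.png

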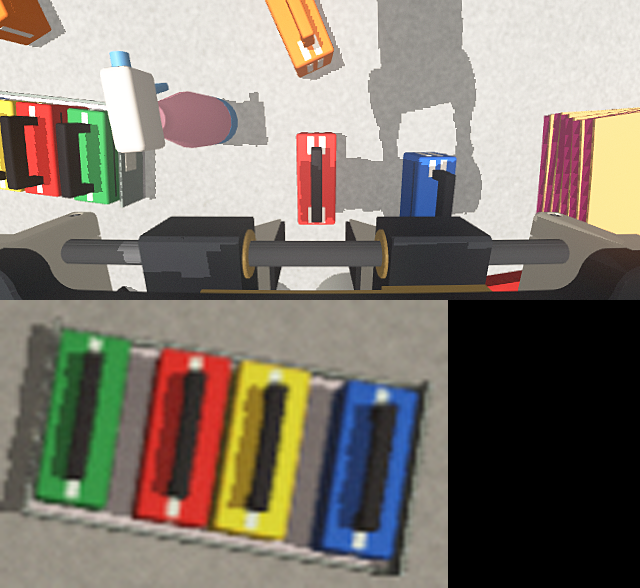

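The row did move. In the top crop, green is at the left wall and blue is near the right wall, but red1 and yellow now stand close together in the middle. That doesn't match where the pushes ended. I'll repeat the left push in stages and take pictures between them, without viewing each one.

Run:
```python
from h import *
inc((484,-166.5,280,79.3),(484,-166.5,66,79.3))
```

```text
tool dx,dy,dz,spin: 43.2 -354.2 -78.6 97.6
tool dx,dy,dz,spin: 43.2 -354.2 135.4 97.6
```

>>> {"op": "arm_command", "data": {
  "increments": [1,5,-40,-40,10,1,10,-90,-79,20,1,15,-145,-79,30,1,22,-200,-79,40,1,30,-255,-79,50,1,37,-310,-79,60,1,43,-354,-79,70,1,43,-354,-40,80,1,43,-354,0,90,1,43,-354,50,98,1,43,-354,85,98,1,43,-354,85,98,1,43,-354,115,98,1,43,-354,130,98,1,43,-354,135,98,1,43,-354,135,98]
}}

```text
time: 17.8
tool_pos: [484.4, -166.6, 66.0]
tcp_rot: [3.141, 0.0, 1.379]
contact_force: [0.1, -0.4, -0.1]
grip_width: 0.6
```

Run:
```python
from h import *
s=sensors.get_obs();print(s['tool_pos'],s['tcp_rot'],s['contact_force'],s['grip_width'])
cv2.imwrite('pics/a_s.png',imaging.capture('scene'));cv2.imwrite('pics/a_w.png',imaging.capture('wrist'))
```

```text
[ 484.4360691  -166.63373626   65.97403164] [3.14051196e+00 2.36255953e-04 1.37883963e+00] [ 0.06235826 -0.37157517 -0.14712117] 0.5825430590044461
```

>>> {"op": "arm_command", "data": {
  "increments": [1,5,0,0,0,1,10,0,0,0,1,15,0,0,0,1,20,0,0,0,1,20,0,0,0]
}}

```text
time: 18.52
tool_pos: [487.8, -146.3, 65.2]
tcp_rot: [3.142, -0.0, 1.379]
contact_force: [-0.3, -0.6, 0.1]
grip_width: 0.5
```

```bash
cat >> h.py <<'E'
def segs(im):
    "scene camera: stripes/bodies, back faces of the cases; s from pixels of the end faces at their mean"
    hsv=cv2.cvtColor(im,cv2.COLOR_BGR2HSV)
    for n,rs in [('g',[(45,80)]),('r',[(0,6),(174,180)]),('y',[(24,34)]),('b',[(105,125)])]:
        m=sum(cv2.inRange(hsv,(a,120,30),(b,255,255)) for a,b in rs); v,u=np.nonzero(m)
        k=(u>230)&(u<330)&(v>195)&(v<270)
        P=at('scene',np.c_[u[k],v[k]],20)[:,:2]-[482.5,-171.7]
        s=P@[.186,.983]; d=P@[.983,-.186]; j=(d>40)&(d<70)
        print(n,k.sum(),'s %.1f..%.1f'%tuple(np.percentile(s[j],[3,97])) if j.sum() else '')
E
python3 - <<'E'
from h import *
s=sensors.get_obs();print(s['tool_pos'],s['contact_force'])
i=imaging.capture('scene');cv2.imwrite('pics/b_s.png',i)
for f in('scene0','a_s','b_s'): print(f);segs(cv2.imread(f'pics/{f}.png'))
E
```

```text
[ 487.8223822  -146.29393474   65.18201763] [-0.27790397 -0.64767142  0.07971122]
scene0
g 516 s 62.8..105.6
r 598 s 7.8..53.0
y 340 s -31.8..-31.8
b 546 s -106.1..-64.5
a_s
g 490 s 73.9..119.5
r 209 s 7.8..52.2
y 271 s -8.2..-8.2
b 553 s -111.8..-70.2
b_s
g 306 s 74.9..119.5
r 261 s 10.5..56.3
y 352 s -31.2..-12.6
b 551 s -111.8..-70.1
```

Scene tracking works: red1 has moved 3.5 mm and contact has begun. I'll push on.

>>> {"op": "arm_command", "data": {
  "increments": [1,4,0,0,0,1,8,0,0,0,1,12,0,0,0,1,15,0,0,0,1,15,0,0,0]
}}

```text
time: 19.2
tool_pos: [490.5, -131.9, 65.2]
tcp_rot: [-3.141, 0.0, 1.379]
contact_force: [-1.2, -1.4, 0.6]
grip_width: 0.4
```

Run:
```python
from h import *
s=sensors.get_obs();print(s['tool_pos'],s['contact_force'])
i=imaging.capture('scene');cv2.imwrite('pics/c_s.png',i);segs(i)
```

```text
[ 490.52413859 -131.89709021   65.19287827] [-1.24608526 -1.37424087  0.56439276]
g 249 s 75.3..119.7
r 391 s 14.5..64.4
y 357 s -31.8..-31.8
b 551 s -111.8..-70.1
```

Run:
```python
from h import *
w=imaging.capture('wrist');cv2.imwrite('pics/c_w.png',w)
c=lambda f:cv2.convertScaleAbs(cv2.resize(cv2.imread(f)[185:275,225:345],(400,300),interpolation=cv2.INTER_CUBIC),alpha=1.4,beta=15)
top=imaging.capture('top');cv2.imwrite('pics/c_t.png',top)
W=cv2.resize(w[85:260,205:437],(400,300),interpolation=cv2.INTER_CUBIC)
T=cv2.resize(cv2.imread('pics/w4.png')[130:294,205:425],(400,300),interpolation=cv2.INTER_CUBIC)
cv2.imwrite('pics/comp.png',np.vstack([np.hstack([c('pics/a_s.png'),c('pics/c_s.png')]),np.hstack([W,T])]))
```

```text
(no output)
```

View pics/comp.png

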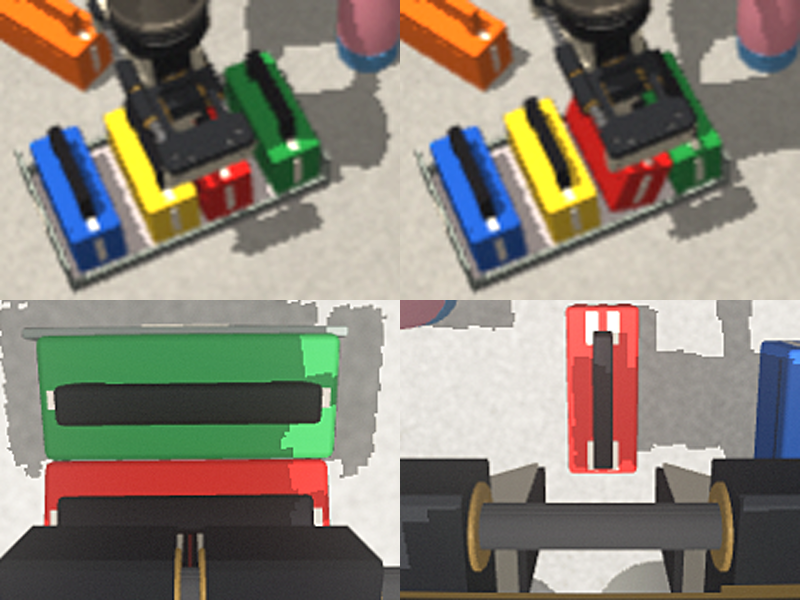

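The scene crop shows red1 leaning: its end stripe is tilted, with the top against green. Pushing from one side at the bar tips the case, and it falls back when released, which explains the earlier result. I'll back off slowly to set it upright, then grip the bars with the jaws along the row and slide the cases that way.

>>> {"op": "arm_command", "data": {
  "increments": [1,-3,0,0,0,1,-6,0,0,0,1,-9,0,0,0,1,-12,0,0,0,1,-15,0,0,0,1,-18,0,0,0,1,-21,0,0,0,1,-25,0,0,0,1,-32,0,0,0,1,-32,0,-60,0,1,-32,0,-110,0,0.7,-20,0,-110,-10,0.7,-8,0,-110,-20,0.7,-8,0,-110,-30,0.7,-8,0,-110,-40,0.7,-8,0,-110,-50,0.7,-8,0,-110,-60,0.7,-8,0,-110,-70,0.7,-8,0,-110,-80,0.7,-8,0,-110,-90]
}}

```text
time: 21.85
tool_pos: [489.0, -140.0, 175.3]
tcp_rot: [3.141, 0.0, 2.955]
contact_force: [-0.3, 0.6, -0.1]
grip_width: 27.4
```

Run:
```python
from h import *
s=sensors.get_obs();print(s['tool_pos'],s['tcp_rot'],s['contact_force'],s['grip_width'])
i=imaging.capture('scene');cv2.imwrite('pics/d_s.png',i);segs(i)
i=imaging.capture('top');cv2.imwrite('pics/d_t.png',i);seg(i)
inc((488,-142,175,169.4),(488,-142,60,169.4))
```

```text
[ 489.00092686 -140.04092827  175.25187695] [3.14125996e+00 3.94674631e-05 2.95526433e+00] [-0.31856872  0.56149967 -0.14709251] 27.400299123737792
g 505 s 75.3..119.7
r 547 s 7.8..52.2
y 352 s -8.2..-8.1
b 551 s -111.8..-70.1
r 215 s 7.6..52.3 mean 27.4  d -54.6..-15.8
y 165 s -44.0..0.1 mean -25.7  d -53.3..-14.9
b 117 s -113.8..-103.1 mean -108.7  d -53.9..2.3
tool dx,dy,dz,spin: 0.6 -2.1 0.2 -0.3
tool dx,dy,dz,spin: 0.6 -2.1 115.2 -0.3
```

>>> {"op": "arm_command", "data": {
  "increments": [0.7,0,-2,40,0,0.7,0,-2,80,0,0.7,0,-2,105,0,0.7,0,-2,115,0,0.7,0,-2,115,0,1,0,-2,115,0,1,0,-2,115,0,1,0,-2,115,0,1,0,-2,115,0]
}}

```text
time: 23.08
tool_pos: [489.2, -142.3, 61.0]
tcp_rot: [-3.141, 0.002, 2.95]
contact_force: [-1.4, -1.5, 5.3]
grip_width: 11.6
```

>>> {"op": "arm_command", "data": {
  "increments": [1,0,3,0,0,1,0,6,0,0,1,0,9,0,0,1,0,12,0,0,1,0,15,0,0,1,0,18,0,0,1,0,20,0,0,1,0,21,0,0,1,0,22,0,0,1,0,22,0,0]
}}

```text
time: 24.32
tool_pos: [493.3, -122.5, 61.1]
tcp_rot: [-3.138, 0.002, 2.95]
contact_force: [-3.8, -10.3, 7.6]
grip_width: 11.8
```

Run:
```python
from h import *
i=imaging.capture('scene');cv2.imwrite('pics/e_s.png',i);segs(i)
s=sensors.get_obs();print((s['tool_pos'][:2]-[482.5,-171.7])@[.186,.983],s['contact_force'])
```

```text
g 310 s 77.2..119.9
r 421 s 28.1..72.6
y 272 s -30.1..69.1
b 552 s -111.8..-70.1
50.333911914688535 [ -3.91553131 -10.76075316   8.09055924]
```

>>> {"op": "arm_command", "data": {
  "increments": [1,0,-1,0,0,0.7,0,-1,0,0,0.7,0,-1,0,0,0.7,0,-1,-20,0,0.7,0,-1,-60,0,0.7,0,-36,-60,0,0.7,0,-72,-60,0,0.7,0,-72,-60,0]
}}

```text
time: 25.38
tool_pos: [478.6, -192.2, 119.8]
tcp_rot: [3.141, -0.001, 2.947]
contact_force: [0.0, -0.0, 0.0]
grip_width: 27.6
```

Run:
```python
from h import *
s=sensors.get_obs();P=s['tool_pos'][:2]-[482.5,-171.7];print(P@[.186,.983],P@[.983,-.186],s['tool_pos'],s['contact_force'],s['grip_width'])
i=imaging.capture('scene');cv2.imwrite('pics/f_s.png',i);segs(i)
i=imaging.capture('top');seg(i)
```

```text
-20.877498525286885 0.015964026220573135 [ 478.63589764 -192.20740131  119.77697391] [ 0.01480978 -0.04358832  0.03265489] 27.586681263579543
g 408 s 77.2..119.9
r 590 s 28.1..72.6
y 137 
b 551 s -111.8..-70.1
g 165 s 76.3..116.9 mean 95.2  d -51.5..53.7
r 200 s 28.2..72.2 mean 56.2  d -53.9..53.5Traceback (most recent call last):
  File "<stdin>", line 4, in <module>
  File "h.py", line 33, in seg
    print(n,len(s),'s %.1f..%.1f mean %.1f  d %.1f..%.1f'%(np.percentile(s[k],2),np.percentile(s[k],98),s[k].mean(),np.percentile(d,2),np.percentile(d,98)))
                                                           ~~~~~~~~~~~~~^^^^^^^^
    return _quantile_unchecked(
        a, q, axis, out, overwrite_input, method, keepdims, weights)
    return _ureduce(a,
                    func=_quantile_ureduce_func,
    ...<5 lines>...
                    overwrite_input=overwrite_input,
                    method=method)
    r = func(a, **kwargs)
    result = _quantile(arr,
                       quantiles=q,
    ...<2 lines>...
                       out=out,
                       weights=wgt)
    slices_having_nans = np.isnan(arr[-1, ...])
                                  ~~~^^^^^^^^^
IndexError: index -1 is out of bounds for axis 0 with size 0
```

>>> {"op": "arm_command", "data": {
  "increments": [0.7,0,0,35,-0.5,0.7,0,0,55,-0.5,0.7,0,0,59,-0.5,0.7,0,0,59,-0.5,1,0,0,59,-0.5,1,0,0,59,-0.5,1,0,0,59,-0.5,1,0,0,59,-0.5,1,0,-4,59,-0.5,1,0,-8,59,-0.5,1,0,-12,59,-0.5,1,0,-16,59,-0.5,1,0,-20,59,-0.5,1,0,-24,59,-0.5,1,0,-26,59,-0.5,1,0,-28,59,-0.5,1,0,-28,59,-0.5]
}}

```text
time: 27.6
tool_pos: [474.0, -218.4, 61.5]
tcp_rot: [3.141, 0.001, 2.958]
contact_force: [0.7, 2.7, 5.9]
grip_width: 11.9
```

Run:
```python
from h import *
i=imaging.capture('scene');cv2.imwrite('pics/g_s.png',i);segs(i)
s=sensors.get_obs();print((s['tool_pos'][:2]-[482.5,-171.7])@[.186,.983],s['contact_force'])
```

```text
g 417 s 77.4..119.7
r 511 s 28.1..72.6
y 91 s -65.9..65.7
b 449 s -114.0..-72.5
-47.50905057518275 [0.41322828 2.76584912 6.73144142]
```

>>> {"op": "arm_command", "data": {
  "increments": [1,0,-2,0,0,1,0,-3,0,0,1,0,-4,0,0,1,0,-5,0,0,1,0,-5,0,0]
}}

```text
time: 28.28
tool_pos: [473.1, -223.1, 61.5]
tcp_rot: [3.141, 0.0, 2.958]
contact_force: [1.2, 4.1, 6.0]
grip_width: 12.0
```

Run:
```python
from h import *
inc((473,-222,280,169.5),(545,184.8,280,177),(545,184.8,54,177))
np.set_printoptions(precision=1,suppress=True)
# bar in w4 from the pose then
import h
h.sensors=type('S',(),{'get_obs':staticmethod(lambda:{'tool_pos':np.array([545.9,184.74,201.06]),'tcp_rot':np.array([3.1415,.001,3.088])})})
w=cv2.imread('pics/w4.png'); g=cv2.cvtColor(w,cv2.COLOR_BGR2GRAY)[130:226,296:338]
v,u=np.nonzero(g<70); m=(v<85)
print(u[m].mean()+296,np.percentile(v[m],[2,98])+130)
P=h.at('wrist',[(u[m].mean()+296,np.percentile(v[m],1)+130),(u[m].mean()+296,np.percentile(v[m],99)+130)],96);print(P,P.mean(0))
```

```text
tool dx,dy,dz,spin: 0.3 1.1 -218.5 -0.0
tool dx,dy,dz,spin: 3.8 414.2 -218.5 -7.5
tool dx,dy,dz,spin: 3.8 414.2 7.5 -7.5
316.50950570342206 [147. 213.]
[[502.1 189.8  96. ]
 [573.4 186.   96. ]] [537.7 187.9  96. ]
```

>>> {"op": "arm_command", "data": {
  "increments": [1,0,1,0,0,0.7,0,1,0,0,0.7,0,1,0,0,0.7,0,1,-30,0,0.7,0,1,-90,0,0.7,0,1,-150,0,0.7,0,1,-218,0,0.7,0,1,-218,0]
}}

```text
time: 29.28
tool_pos: [474.6, -223.6, 283.9]
tcp_rot: [-3.138, 0.009, 2.958]
contact_force: [0.3, -0.1, -0.8]
grip_width: 27.5
```

>>> {"op": "arm_command", "data": {
  "increments": [0.7,0,60,0,0,0.7,0,120,0,0,0.7,1,180,0,0,0.7,2,240,0,0,0.7,3,300,0,0,0.7,4,360,0,-4,0.7,5,415,40,-7.5,0.7,5,415,100,-7.5,0.7,5,415,140,-7.5,0.7,5,415,140,-7.5,0.7,5,415,140,-7.5]
}}

```text
time: 30.65
tool_pos: [544.7, 186.5, 140.4]
tcp_rot: [3.141, 0.002, 3.089]
contact_force: [-0.3, 0.4, 1.2]
grip_width: 27.5
```

Run:
```python
from h import *
s=sensors.get_obs();print(s['tool_pos'],s['tcp_rot'],s['grip_width'])
i=imaging.capture('top');cv2.imwrite('pics/h_t.png',i);seg(i)
w=imaging.capture('wrist');cv2.imwrite('pics/h_w.png',w)
hsv=cv2.cvtColor(w,cv2.COLOR_BGR2HSV); m=cv2.inRange(hsv,(0,150,60),(6,255,255))|cv2.inRange(hsv,(174,150,60),(180,255,255))
m[:,:250]=0;m[:,390:]=0
np.set_printoptions(precision=1,suppress=True)
for r in range(100,225,15):
    u=np.nonzero(m[r])[0]
    if len(u)>5: print(r,u.min(),u.max(),at('wrist',[(u.min(),r),(u.max(),r)],62)[:,:2].ravel())
```

```text
[544.65318994 186.53308775 140.42949759] [3.14112983e+00 1.66855039e-03 3.08889994e+00] 27.541100345290417
g 366 s 75.4..117.4 mean 92.7  d -50.2..52.9
r 571 s 28.9..71.6 mean 50.8  d -52.9..53.5
y 419 s -74.0..-30.1 mean -54.7  d -52.7..53.9
b 472 s -119.0..-76.9 mean -95.8  d -52.4..52.7
145 291 338 [496.7 168.1 499.  211.4]
160 291 338 [510.5 167.1 512.8 210.9]
175 292 338 [524.7 167.  527.  210.4]
190 292 337 [539.2 165.9 541.5 209. ]
205 292 337 [554.1 164.8 556.5 208.5]
220 293 337 [569.5 164.7 571.9 208. ]
```

>>> {"op": "arm_command", "data": {
  "increments": [0.7,0,0,45,0,0.7,0,0,75,0,0.7,0,0,86,0,0.7,0,0,86,0,1,0,0,86,0,1,0,0,86,0,1,0,0,86,0,1,0,0,86,0,1,0,0,76,0,1,0,0,56,0,1,0,0,56,0]
}}

```text
time: 32.12
tool_pos: [544.7, 186.9, 84.6]
tcp_rot: [3.141, 0.003, 3.089]
contact_force: [0.0, 0.2, -2.8]
grip_width: 11.6
```

Run:
```python
from h import *
inc((482.3,-172.8,290,169.4),(482.3,-172.8,60.5,169.4))
```

```text
tool dx,dy,dz,spin: 43.5 -362.5 -205.4 7.6
tool dx,dy,dz,spin: 43.5 -362.5 24.1 7.6
```

>>> {"op": "arm_command", "data": {
  "increments": [1,0,0,-50,0,1,0,0,-100,0,1,0,0,-150,0,1,0,0,-205,0,1,5,-30,-205,0,1,10,-75,-205,2,1,15,-120,-205,3,1,20,-165,-205,4,1,25,-210,-205,5,1,30,-255,-205,6,1,36,-300,-205,7,1,41,-335,-205,7.6,1,43.5,-357,-205,7.6,1,43.5,-362.5,-205,7.6,1,43.5,-362.5,-160,7.6,1,43.5,-362.5,-115,7.6,1,43.5,-362.5,-80,7.6,1,43.5,-362.5,-80,7.6,1,43.5,-362.5,-80,7.6]
}}

```text
time: 34.5
tool_pos: [482.3, -173.0, 164.5]
tcp_rot: [-3.141, 0.002, 2.957]
contact_force: [0.1, -0.3, -1.8]
grip_width: 11.6
```

Run:
```python
from h import *
s=sensors.get_obs();P=s['tool_pos'][:2]-[482.5,-171.7];print(P@[.186,.983],P@[.983,-.186],s['tool_pos'],np.degrees(s['tcp_rot']),s['contact_force'],s['grip_width'])
i=imaging.capture('scene');cv2.imwrite('pics/i_s.png',i);segs(i)
w=imaging.capture('wrist');cv2.imwrite('pics/i_w.png',w)
hsv=cv2.cvtColor(w,cv2.COLOR_BGR2HSV); m=cv2.inRange(hsv,(0,150,60),(6,255,255))|cv2.inRange(hsv,(174,150,60),(180,255,255))
for r in range(60,225,15):
    u=np.nonzero(m[r])[0]
    if len(u)>5:
        g=np.split(u,np.nonzero(np.diff(u)>3)[0]+1); print(r,[(x[0],x[-1]) for x in g if len(x)>4])
inc((482.3,-172.8,60.5,169.4))
```

```text
-1.3239091699078425 0.07251645284833116 [ 482.32519127 -173.01372812  164.52179979] [-1.79979824e+02  1.13996846e-01  1.69435492e+02] [ 0.07849985 -0.2977403  -1.83743238] 11.565239324384564
g 410 s 77.2..119.9
r 873 s 27.9..72.6
y 348 s -73.7..65.0
b 543 s -119.3..-76.7
135 [(np.int64(340), np.int64(358)), (np.int64(370), np.int64(376))]
150 [(np.int64(279), np.int64(297)), (np.int64(311), np.int64(318)), (np.int64(332), np.int64(362)), (np.int64(371), np.int64(388))]
165 [(np.int64(279), np.int64(297)), (np.int64(311), np.int64(319)), (np.int64(332), np.int64(362)), (np.int64(380), np.int64(387))]
180 [(np.int64(280), np.int64(298)), (np.int64(331), np.int64(362)), (np.int64(379), np.int64(386))]
195 [(np.int64(280), np.int64(303)), (np.int64(327), np.int64(362)), (np.int64(378), np.int64(385))]
210 [(np.int64(281), np.int64(303)), (np.int64(326), np.int64(361)), (np.int64(377), np.int64(384))]
tool dx,dy,dz,spin: 0.3 0.5 104.5 0.0
```

>>> {"op": "arm_command", "data": {
  "increments": [1,0,0.5,25,0,1,0,0.5,45,0,1,0,0.5,55,0,1,0,0.5,65,0,1,0,0.5,75,0,1,0,0.5,75,0]
}}

```text
time: 35.35
tool_pos: [481.2, -172.5, 87.7]
tcp_rot: [3.141, -0.001, 2.957]
contact_force: [0.7, -0.3, -1.8]
grip_width: 11.6
```

Clean entry, with no side force. I'll lower it to the floor.

>>> {"op": "arm_command", "data": {
  "increments": [1,0,0,10,0,1,0,0,18,0,1,0,0,22,0,1,0,0,24,0,1,0,0,25,0,1,0,0,26,0,1,0,0,26,0]
}}

```text
time: 36.22
tool_pos: [481.5, -172.7, 62.3]
tcp_rot: [3.142, 0.0, 2.957]
contact_force: [1.1, -0.8, -2.9]
grip_width: 12.0
```

>>> {"op": "arm_command", "data": {
  "increments": [1,0,0,1,0,1,0,0,2,0,1,0,0,2,0]
}}

```text
time: 36.6
tool_pos: [481.5, -172.7, 60.5]
tcp_rot: [-3.141, 0.0, 2.957]
contact_force: [-1.0, -0.0, 1.0]
grip_width: 12.1
```

>>> {"op": "arm_command", "data": {
  "increments": [1,0,0,0.5,0,1,0,0,0.5,0]
}}

```text
time: 36.85
tool_pos: [481.5, -172.7, 60.4]
tcp_rot: [-3.141, 0.001, 2.957]
contact_force: [-2.9, 1.0, 6.6]
grip_width: 11.7
```

Floor reached (+6.6 N). Release, lift and move away.

>>> {"op": "arm_command", "data": {
  "increments": [0.75,0,0,0,0,0.75,0,0,0,0,0.75,0,0,0,0,0.75,0,0,-10,0,0.75,0,0,-30,0,0.75,0,0,-80,0,0.75,0,0,-140,0,0.75,0,0,-200,0,0.75,0,0,-220,0,0.75,0,50,-220,0,0.75,0,110,-220,0,0.75,0,170,-220,0,0.75,0,230,-220,0,0.75,0,290,-220,0,0.75,0,345,-220,0,0.75,0,345,-220,0]
}}

```text
time: 38.85
tool_pos: [544.7, 170.1, 279.8]
tcp_rot: [3.141, -0.0, 2.962]
contact_force: [-0.2, -0.3, -1.2]
grip_width: 23.0
```

Run:
```python
from h import *
s=sensors.get_obs();print(s['tool_pos'],s['contact_force'],s['grip_width'],s['time'])
i=imaging.capture('top');cv2.imwrite('pics/z_t.png',i);seg(i)
hsv=cv2.cvtColor(i,cv2.COLOR_BGR2HSV); m=cv2.inRange(hsv,(0,150,60),(6,255,255))|cv2.inRange(hsv,(174,150,60),(180,255,255))
v,u=np.nonzero(m);k=(u>315)&(u<425)&(v>185)&(v<257);P=at('top',np.c_[u[k],v[k]],68)[:,:2]-[482.5,-171.7];S=P@[.186,.983];D=P@[.983,-.186]
print(np.histogram(S,bins=np.arange(-30,80,3)))
q=S<24; print('red2 s',np.percentile(S[q],[1,50,99]),'d',np.percentile(D[q],[1,99]))
for a,b in((-50,-20),(-20,20),(20,50)):
    j=q&(D>a)&(D<b); print(a,np.percentile(S[j],[2,98]))
g=cv2.cvtColor(i,cv2.COLOR_BGR2GRAY); v,u=np.nonzero(g<45); P=at('top',np.c_[u,v],102)[:,:2]-[482.5,-171.7]; S=P@[.186,.983];D=P@[.983,-.186]
k=(abs(S)<112)&(abs(D)<30); print('bars',np.histogram(S[k],bins=np.arange(-112,113,4)))
i=imaging.capture('scene');cv2.imwrite('pics/z_s.png',i);segs(i)
```

```text
[544.65379431 170.13767357 279.82119552] [-0.21429569 -0.29521052 -1.21748773] 23.02029961814328 38.85
g 367 s 75.4..117.3 mean 92.4  d -50.2..52.9
r 1193 s -22.5..71.2 mean 24.8  d -53.4..52.8
y 419 s -74.0..-30.1 mean -54.6  d -52.7..53.9
b 472 s -119.0..-76.9 mean -95.8  d -52.7..52.5
(array([ 0,  1, 47, 51, 48, 49, 36,  4,  3, 12,  7, 31, 31, 44, 49, 50, 51,
       48, 34, 49, 51, 51, 51, 50, 28,  4,  2,  2, 45, 50, 52, 50, 50, 50,
       12,  0]), array([-30, -27, -24, -21, -18, -15, -12,  -9,  -6,  -3,   0,   3,   6,
         9,  12,  15,  18,  21,  24,  27,  30,  33,  36,  39,  42,  45,
        48,  51,  54,  57,  60,  63,  66,  69,  72,  75,  78]))
red2 s [-23.60507671   5.2887344   23.57731672] d [-54.22755146  53.15358203]
-50 [-23.23143523  23.26334774]
-20 [-23.41114459  23.19858591]
20 [-22.96718958  22.88462383]
bars (array([ 0,  0,  2,  8, 30, 33,  0,  0,  0,  0,  0,  0,  0,  0,  6, 15, 26,
        0,  0,  0,  0,  0,  0,  0,  0,  0,  3, 11, 23, 18,  0,  0,  0,  0,
       15,  0,  0,  0,  0,  4, 14, 33,  0,  0,  0,  0,  0,  0,  0,  0,  0,
       14, 24, 15,  0,  0]), array([-112, -108, -104, -100,  -96,  -92,  -88,  -84,  -80,  -76,  -72,
        -68,  -64,  -60,  -56,  -52,  -48,  -44,  -40,  -36,  -32,  -28,
        -24,  -20,  -16,  -12,   -8,   -4,    0,    4,    8,   12,   16,
         20,   24,   28,   32,   36,   40,   44,   48,   52,   56,   60,
         64,   68,   72,   76,   80,   84,   88,   92,   96,  100,  104,
        108,  112]))
g 432 s 76.5..119.8
r 1070 s -21.3..71.2
y 352 s -73.7..-58.4
b 544 s -119.2..-76.7
```

Run:
```python
from h import *
a=cv2.imread('pics/top0.png').astype(int);b=cv2.imread('pics/z_t.png').astype(int)
d=abs(a-b).sum(2)
for n,(x,y) in dict(blue2=(180,189),spray=(285,229),stapler=(367,120),mug=(432,124)).items(): print(n,np.median(d[y-8:y+8,x-8:x+8]))
print(ticket.close_job())
```

```text
blue2 112.0
spray 25.0
stapler 18.0
mug 24.0
the job is handed in; nothing more can be done
None
```

Run:
```python
import cv2,numpy as np
for f in('top0','top2','h_t','z_t'):
    i=cv2.imread(f'pics/{f}.png'); m=cv2.inRange(cv2.cvtColor(i,cv2.COLOR_BGR2HSV),(105,150,20),(125,255,255))[150:230,155:215]
    v,u=np.nonzero(m); print(f,len(u),u.min()+155,u.max()+155,v.min()+150,v.max()+150)
```

```text
top0 514 169 192 168 209
top2 96 169 190 200 210
h_t 38 173 190 205 210
z_t 192 169 191 192 210
```

The loose two-stripe red case is filed in the rack directly to the right of the one-stripe red case, and the job is handed in. It took about 39 s of the 69 s allowed.

**What went wrong first:** The fingertips are really about 20 mm above the reported tool point, so my first push passed over the bars. When I then lowered the tool to find out, it pressed on red1's bar with 57 N; the row did not move. Later pushes from one side at the bar tilted the one-stripe red case (roughly 0.25 rad, judged by eye; the limit is 0.5). It fell back upright when I backed off. The yellow case ended up about 5 mm out of place in the same way.

**What worked:** I gripped the bars of the one-stripe red case and then the yellow one and slid each along the row, pushing green and blue toward the end walls. I set the two-stripe case down until the floor pushed back with 6.6 N, then let go.

**Last checks, from the top camera and tool readings:**
- **Position:** the case is within 1 mm of the rack's middle in depth, square to it, and about 50 mm from the one-stripe red case (43 to 62 allowed).
- **Row:** the five cases stand evenly spaced. I did not view a final picture, so "upright" rests on their tops measuring a normal width.
- **Robot:** clear of everything when handed in.
- **Other objects:** the spray bottle, stapler and mug look unchanged; I did not check the jugs.
- **One check disagreed:** the loose blue case looked different from the first picture because the arm covers part of it. Its visible edges are within 1 pixel (about 2.5 mm) of the start, so I take it as unmoved.

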